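Present a walnut plaque to the disc sander on its tilted rest

ROBOT

A 6-joint arm with a two-finger parallel gripper is mounted at the origin on the work surface. World frame = base frame: x ahead of the robot, y to its left, z up, the work surface at z = 0. Lengths are in m, angles in rad, forces in N, time in s.
With the tool pointing down it reaches from about 0.375 to 0.975 m from the base axis. Payload 3.8 kg.
Tool frame: the origin (TCP) lies midway between the tips of the shut fingers; the grasp point (between the pads) lies 19 mm behind it; z points along the fingers, y is the line along which they close (so a half turn about z gives the same grasp; the last joint's range is limited). The gripper opens to 85 mm and grips with 20 to 120 N. Pads are 22 mm wide; open, the fingers measure 114 mm over their backs; the gripper's body (76 mm by 85 mm) begins 54 mm behind the grasp point. The pads swing forward as they close: fully open they stand 13 mm farther back than shut.
Start: joints at [1.291, 0.264, 1.604, -0, 1.274, -0.037], TCP at [0.162, 0.655, 0.21] pointing down, gripper open.
Joint ranges: [-2.63, 2.63], [-0.94, 2.18], [0.31, 2.57], [-1.31, 4.45], [0, 2.66], [-2.55, 2.55]. Speed limits (rad/s): [2.57, 2.57, 3.14, 3.14, 3.14, 3.14].

INTERFACE

Orientations are given as a rotation vector (axis times angle).
In Python, from workcell import status, read_camera, workorder, masks_of gives the robot as it stands.
- The arm moves only by the tool drive_tool, never from a script. Its argument "rows" is a list of rows, each a list of 7 numbers: the turn, a rotation vector about the tool's x, y, z in degrees, then the shift along the tool's x, y, z in m, then the opening, from 0 (shut) to 1 (fully open). In form: [[ax, ay, az, tx, ty, tz, claw], ...]. A call has 1 to 8 rows; each row shifts and turns the commanded pose from where the row before left it, along the tool's axes as they then stand; what a row does not reach is not made up. A row lasts 1/12 s, in which the tool goes at most 41.7 mm and 7.16 degrees, less where a joint would pass 70% of its speed; a pose out of reach is approached as far as the arm can. A call is refused whole if a number of a shift passes 0.0417 or a number of a turn 7.16, either way. A call with a gripper value outside its range is refused whole. The fingers move at their own pace and stop on an object; "force" is the grip in N (left out, the last holds). Time passes only in rows, so rows that do not move let the fingers close. It gives the time, the measured TCP pose, the force, the opening and the grip force at its end, in the units of the state.
- status.read_state(): the state, without advancing time (a new reading comes with each control period).
- read_camera(name): name is "side" or "top"; returns a dict with "color" (420x560x3 uint8, red, green, blue), "intrinsics" (3x3 intrinsics, pixels), "world_from_camera" (4x4, takes a point from camera to world coordinates). Camera axes: x right, y up, looking along -z (the intrinsics and any distortion apply to the point x, -y, -z); pixel columns grow to the right and rows downward; lengths in m; the calibration is good to about 2 mm. A picture is of the moment at which its call begins. There is no depth.
- workorder.finish_job(): hands the job in; it is judged then, once.
Trained networks look in a picture, given as the dict that the camera call returned (one of the last four; its "shot" number tells which), for a name from the list of things; names that differ only in an ending like _2 or _b are one class to them, and where a whole thing is asked for, a point or a joint stands for the part that bears it (a point fixed in the world has none). Each returns a list of dicts, best first, with "score" (0 to 1); they miss things now and then, are a little off and sometimes report something else, mostly with a low value. They report only what shows in the picture. A call takes as long as a camera call. They do not tell look-alikes from the thing itself.
- masks_of(picture, name): "mask" (420x560 bool, what is visible of it) and "bbox" ([left, top, right, bottom] in pixels, round what is visible of it).
The state is a dict: "time": time; "q": joint angles; "joint_vel": joint speeds; "joint_torque": joint torques, N m; "tool_pos": TCP position; "tcp_rot": TCP orientation; "wrist_force": force on the tool from outside, world axes, zero at the start; "torque": the same for the moment, N m; "width": opening from 0.0 (shut) to 1.0 (fully open); "grip_force": force on a finger pad.
Only numpy, scipy, OpenCV 4.12 (cv2) and the standard library are available. Lean on these libraries where they do the work, as an engineer would, in place of code of your own. Each camera call takes 0.05 s, during which the arm holds its last target. There are 200 camera calls.

TASK

Set up the end bevel on the disc sander (it is switched off): first push the tilted work rest along its rail by the red knob until its carriage clicks into the working station at the disc. Then pick up the walnut plaque and lay it flush on the sloping face of the rest, roughly in the middle of the disc's width, one short end square to the disc and brought gently up to it until it touches or all but touches. Finish still gripping the plaque and pressing it lightly flat onto the rest, with nothing put down or let go, and leave the other things on the bench where they are.

Things in the scene. Friction and masses are not known exactly. Their poses are not given: they have to be found in the camera images.
- carriage (a joint): Travel of the carriage along its rail (m), growing towards the disc; starts at 0 to 0.045. At 0.100 a spring plunger drops into the working station, the rest's upper edge then 3 mm from the disc; hard stop at 0.102. About 1.5 N of friction; the click, felt from 0.088 to 0.095, needs up to 10 N of push; it stays where it is left.
- knob_top (a point): Centre of the top of the carriage's red push knob, 94 mm above the bench: upright cylinder 28 mm across, red head 30 mm tall on a 14 mm stem, carriage plate 43 mm below this point. It stands 152 mm (level) behind the rest's upper edge, on its centre line; the rest's lower edge is 30 mm or more away. z up, y along the rail towards the disc.
- rest: Grey cast work rest, a flat plate 170 (x) by 110 (y) by 10 mm, riding on the carriage, sloping at a tilt that differs (15 to 32 degrees) and clamped firm. Origin: middle of its upper edge, next to the disc, on the top face, 125 mm above the bench. x along that edge, parallel to the disc; y in the face, up the slope to the disc; z out of the face. The face spans y = -110 to 0 mm.
- disc: Brown abrasive disc, 150 mm across, upright, standing still. Origin: centre of its flat working face, 130 mm above the bench. Its -y axis looks out of the face, towards the rest; x level in the face. Nothing stands in front of the face but the rest; behind it are driving plate and motor.
- plaque: Loose dark walnut plaque, 110 (x) by 62 (y) by 12 mm (z), about 55 g, two brass dots on its upper face. Origin: centre of its underside. It lies flat on the bench; grip it across the 62 mm. Its ends are alike. To lie flush its underside must meet the rest, so the fingertips must not stick out below it.
- hammer: Bystander: hammer lying on the bench, 260 mm long.
- cork_block: Bystander: cork sanding block, 90 x 55 x 26 mm.
- bowl: Bystander: small steel bowl, 110 mm across, 45 mm tall.
- jar: Bystander: glass jar with steel lid, 60 mm across, 75 mm tall.
- file: Bystander: file with wooden handle, 215 mm long, flat on the bench.
- pliers: Bystander: blue-handled pliers, 150 mm long, flat on the bench.
There are look-alikes about, which are no part of the job. What is shaped like the plaque but turquoise or white is not meant.

How it is judged:
By the outcome, as a careful person would: the job done as asked, in the order asked, and still so for the second after the job is handed in, while the arm keeps its last pose, push and grip.
It also fails if it takes over 51 s, if anything falls off the work surface, if the arm or the gripper's body presses on something with over 40 N, if the wrist force passes 120 N, or if a joint passes its speed limit or range.

## Working session

There is one attempt and no reset: what is moved stays moved. The work goes in short steps, Python scripts to look and compute and a tool call to move; the robot and the scene stay as the last step left them, time stands still between calls to the robot, and variables do not carry over. Pictures are saved under pics/ and viewed, at most 10 in all, crops included, and the job is handed in when it is done.

Besides the shell and the picture viewer there is one more tool, called after ">>>" in YAML: its name, and indented under it one key for each argument. drive_tool: Moves the arm, as the interface text tells. Its arguments: {"type":"object","properties":{"rows":{"type":"array"},"force":{"type":"number"}},"required":["rows"]}

```bash
mkdir -p pics; ls; cat > h.py <<'E'
import numpy as np, cv2
from workcell import status, read_camera, workorder, masks_of
from scipy.spatial.transform import Rotation as R
def ray(p,u,v):
    K=p["intrinsics"];T=np.array(p["world_from_camera"])
    d=np.array([(u-K[0][2])/K[0][0],-(v-K[1][2])/K[1][1],-1.0])
    return T[:3,3],T[:3,:3]@d
def atz(p,u,v,z):
    o,d=ray(p,u,v); return o+d*(z-o[2])/d[2]
def proj(p,X):
    K=np.array(p["intrinsics"]);T=np.array(p["world_from_camera"])
    c=(np.atleast_2d(X)-T[:3,3])@T[:3,:3]
    return np.c_[K[0,2]+K[0,0]*c[:,0]/-c[:,2],K[1,2]+K[1,1]*c[:,1]/c[:,2]]
def tri(p,a,q,b):
    o1,d1=ray(p,*a);o2,d2=ray(q,*b)
    s=np.linalg.lstsq(np.c_[d1,-d2],o2-o1,rcond=None)[0]
    x=o1+s[0]*d1;y=o2+s[1]*d2
    return (x+y)/2,np.linalg.norm(x-y)
E
python3 - <<'E'
from h import *
s=status.read_state();print(s)
for n in("side","top"):
    p=read_camera(n);print(n,[k for k in p],p["intrinsics"],p["world_from_camera"])
    cv2.imwrite(f"pics/{n}0.png",cv2.resize(p["color"][:,:,::-1],(800,600)))
    for t in("plaque","knob_top","rest","disc","carriage"):
        for m in masks_of(p,t)[:3]:
            c=m["mask"].nonzero();print(t,round(m["score"],2),m["bbox"],np.mean(c[1]).round(1),np.mean(c[0]).round(1))
E
```

```text
pics
{'time': 0.0, 'q': array([ 1.29110482e+00,  2.64783486e-01,  1.60537507e+00,  4.39135193e-05,
        1.27372041e+00, -3.69234379e-02]), 'joint_vel': array([-0.00021412, -0.00033629,  0.00048724,  0.00021917, -0.00028302,
       -0.00010714]), 'joint_torque': array([ 1.50558299e-03, -5.15105009e+01, -3.67319942e+01, -1.26728987e-04,
        1.31844150e-02,  1.58759576e-05]), 'tool_pos': array([0.16204802, 0.6544483 , 0.20844108]), 'tcp_rot': array([-0.38037465, -3.11807346,  0.00353558]), 'wrist_force': array([-0.56534401,  0.62501815,  0.35894742]), 'torque': array([-0.02539233,  0.01347719, -0.00588874]), 'grip_force': 0.0, 'width': 0.998474639003973}
side ['color', 'intrinsics', 'world_from_camera', 'shot'] [[536.83168603   0.         280.75739269]
 [  0.         536.83168603 208.85007093]
 [  0.           0.           1.        ]] [[ 0.83652716  0.26628878 -0.47886595 -0.09030481]
 [-0.54791751  0.41125202 -0.72846289 -1.07013741]
 [ 0.0029531   0.87175803  0.48992777  0.76221104]
 [ 0.          0.          0.          1.        ]]
plaque 0.93 [261.8, 252.5, 312.4, 274.3] 28
[... 442 characters left out ...]
381.61565104 210.72009026]
 [  0.           0.           1.        ]] [[-0.00334579  0.99751116 -0.07042935  0.46459048]
 [-0.99986934 -0.00445091 -0.01554008 -0.10144893]
 [-0.01581488  0.07036815  0.99739572  1.07450776]
 [ 0.          0.          0.          1.        ]]
plaque 0.86 [359.5, 172.8, 384.5, 210.8] 372.2 190.7
plaque 0.72 [301.2, 200.4, 337.0, 244.6] 318.4 221.2
plaque 0.56 [295.1, 263.2, 321.5, 303.2] 307.9 283.9
knob_top 0.72 [149.4, 199.3, 234.1, 278.2] 189.2 241.0
knob_top 0.35 [324.0, 125.0, 345.7, 158.5] 336.0 140.8
rest 0.96 [148.2, 200.0, 205.8, 275.7] 176.6 239.0
disc 0.67 [112.7, 203.9, 143.0, 262.1] 127.0 230.4
carriage 0.57 [150.6, 200.5, 228.7, 273.4] 189.2 240.9
```

View pics/side0.png

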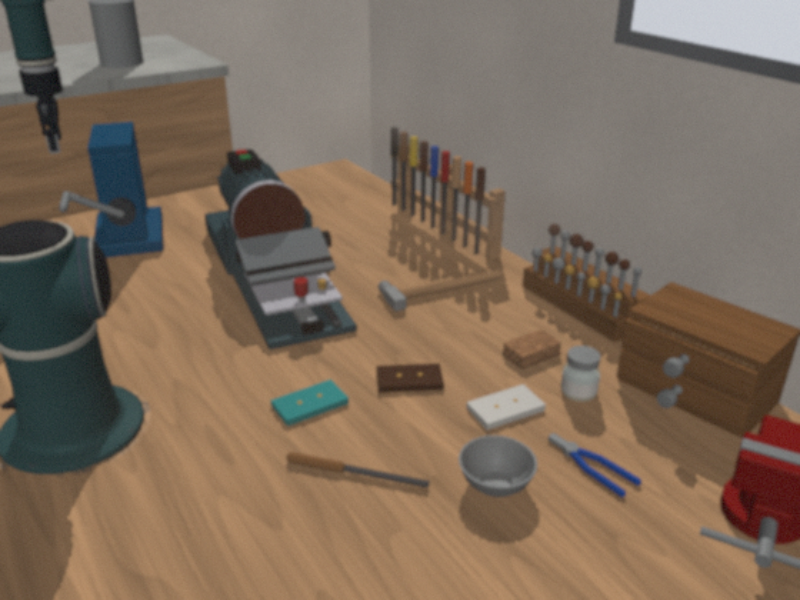

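View pics/top0.png

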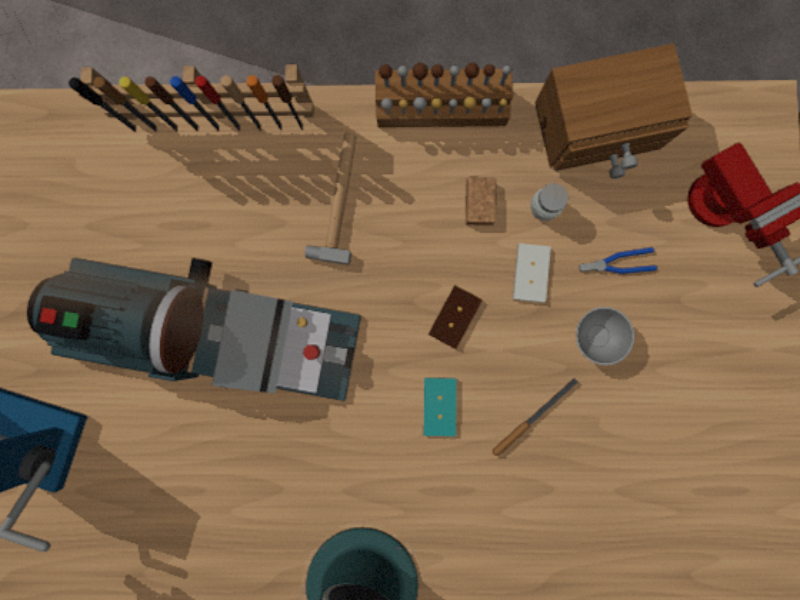

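The top view shows the walnut plaque at (455,318), with the turquoise and white decoys beside it. The red knob is at (311,352), the rest is left of it, and the disc is at (180,330). The side view agrees, with the plaque at (410,377) and the knob at (301,286).

```bash
cat > fit.py <<'E'
from h import *
from scipy.optimize import minimize
S=8
def sil(p,X):
    h=cv2.convexHull(np.round(proj(p,X)*S+S/2).astype(np.int32)); im=np.zeros((420*S//2,560*S//2),np.uint8)
    return cv2.fillConvexPoly(im,h//2,1)
def box(lx,ly,z0,z1,y0=None):
    y=(-ly/2,ly/2) if y0 is None else y0
    return np.array([[a,b,c] for a in(-lx/2,lx/2) for b in y for c in(z0,z1)])
def iou(views,X):
    t=0
    for p,m in views:
        s=sil(p,X); M=cv2.resize(m.astype(np.uint8),(s.shape[1],s.shape[0]),interpolation=cv2.INTER_NEAREST)
        t+=(s&M).sum()/(s|M).sum()
    return -t/len(views)
def plaqueX(v): 
    return box(.110,.062,0,.012)@R.from_euler('z',v[2]).as_matrix().T+[v[0],v[1],0]
def restX(v): # x,y of upper edge mid, yaw, tilt
    Rm=R.from_euler('z',v[2])*R.from_euler('x',v[3])
    return box(.170,0,-.010,0,(-.110,0))@Rm.as_matrix().T+[v[0],v[1],.125]
def opt(f,x0,d):
    x0=np.array(x0,float)
    for k in range(3):
        sx=np.vstack([x0]+[x0+np.eye(len(x0))[i]*d[i]/2**k for i in range(len(x0))])
        r=minimize(f,x0,method='Nelder-Mead',options=dict(initial_simplex=sx,xatol=1e-5,fatol=1e-5,maxiter=250));x0=r.x
    return r.x,-r.fun
def near(l,c): return min(l,key=lambda m:np.hypot(*(np.argwhere(m["mask"]).mean(0)[::-1]-c)))["mask"]
def red(p,c):
    a=p["color"].astype(int);m=(a[:,:,0]>1.9*a[:,:,1])&(a[:,:,0]>1.9*a[:,:,2])&(a[:,:,0]>70)
    m[:, :]&=np.hypot(*(np.indices(m.shape)-np.array(c[::-1])[:,None,None]))<16
    q=m.nonzero();return q[1].mean(),q[0].mean(),m.sum()
E
python3 - <<'E'
from fit import *
a=read_camera("side");b=read_camera("top")
ra=red(a,(211,200));rb=red(b,(218,246));print(ra,rb)
print("knob head centre",tri(a,ra[:2],b,rb[:2]), atz(b,*rb[:2],.092))
pl=[(a,near(masks_of(a,"plaque"),(286,264))),(b,near(masks_of(b,"plaque"),(318,221)))]
c=atz(b,318.4,221.2,.01)
for w in([pl,pl[:1],pl[1:]]): print("plaque",max((opt(lambda v:iou(w,plaqueX(v)),[c[0],c[1],y],(.01,.01,.2)) for y in(.0,-.4,.5,1.2)),key=lambda r:r[1]))
rs=[(a,masks_of(a,"rest")[0]["mask"]),(b,masks_of(b,"rest")[0]["mask"])]
k=atz(b,*rb[:2],.092)
best=None
for w in(rs,rs[1:]):
    r=opt(lambda v:iou(w,restX(v)),[k[0],k[1]+.152,-.1,.4],(.01,.01,.1,.1));print("rest",r)
    if best is None:best=r
v=best[0];print("knob pred",v[:2]-.152*np.array([-np.sin(v[2]),np.cos(v[2])]))
out=[]
for p in(a,b):
    im=cv2.resize(p["color"][:,:,::-1],None,fx=4,fy=4)
    for X in(restX(v),):
        h=cv2.convexHull(np.round(proj(p,X)*4+2).astype(np.int32));cv2.polylines(im,[h],True,(0,255,0),1)
    m=cv2.resize(dict((id(q),m) for q,m in rs)[id(p)].astype(np.uint8),None,fx=4,fy=4,interpolation=0)
    cv2.polylines(im,cv2.findContours(m,0,2)[0],True,(0,0,255),1)
    c=proj(p,restX(v)).mean(0)*4;x,y=int(c[0])-200,int(c[1])-260
    out.append(im[y:y+560,x:x+400])
cv2.imwrite("pics/fit.png",np.hstack(out))
E
```

```text
(np.float64(210.25531914893617), np.float64(199.91489361702128), np.int64(94)) (np.float64(217.35365853658536), np.float64(246.17073170731706), np.int64(82))
knob head centre (array([0.44352946, 0.08499023, 0.08155701]), np.float64(0.0009544102944256441)) [0.44333584 0.08326026 0.092     ]
plaque (array([ 0.50951918, -0.18191635, -0.50078536]), np.float64(0.9256381575934576))
plaque (array([ 0.51102615, -0.17913832,  2.63086177]), np.float64(0.9505380794701986))
plaque (array([ 0.50899602, -0.18359864, -0.50994747]), np.float64(0.9431691708402894))
rest (array([ 0.4714135 ,  0.23367891, -0.1801546 ,  0.3896606 ]), np.float64(0.48846540648153847))
rest (array([ 0.4714135 ,  0.23367891, -0.1801546 ,  0.3896606 ]), np.float64(0.9769308129630769))
knob pred [0.44417789 0.08413888]
```

View pics/fit.png

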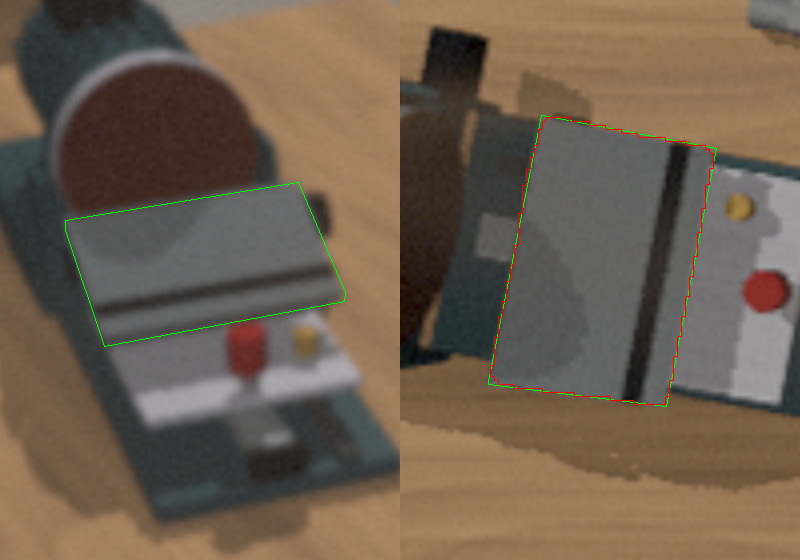

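```bash
cat > go.py <<'E'
from h import *
def d(yaw): return np.array([np.cos(yaw),np.sin(yaw),0])
def rep(pos=None,Rt=None,after=True):
    "tool-frame total turn (deg) to Rt and shift to pos (axes after the turn), and row counts"
    s=status.read_state();R0=R.from_rotvec(s["tcp_rot"]);p=s["tool_pos"]
    if Rt is not None:
        rv=np.degrees((R0.inv()*Rt).as_rotvec());print("turn",rv.round(2));R0=Rt
    if pos is not None: print("shift mm",(R0.inv().apply(np.array(pos)-p)*1e3).round(1))
    print("z",R.from_rotvec(s["tcp_rot"]).as_matrix().round(3).tolist(),s["time"],s["wrist_force"].round(1))
def tool(ydir,zdir):
    z=zdir/np.linalg.norm(zdir);y=ydir-z*(ydir@z);y/=np.linalg.norm(y);return R.from_matrix(np.c_[np.cross(y,z),y,z])
E
python3 - <<'E'
from go import *
import fit
yaw=-.180;D=np.array([-np.sin(yaw),np.cos(yaw),0])
T=tool(D,np.array([0,0,-1.]))
s=status.read_state();p=s["tool_pos"]
k=np.array([.4437,.0845,0])
rep([p[0],p[1],.34],T);rep(k-D*.045+[0,0,.34],T);rep(k-D*.045+[0,0,.07],T)
a=read_camera("side")
m=masks_of(a,"disc")[0]["mask"]; e=np.array([.4714,.2337,.130])
X=np.array([np.cos(yaw),np.sin(yaw),0])
t=np.linspace(0,2*np.pi,60)
circ=lambda o,l:e+D*o+X*l+.075*(np.cos(t)[:,None]*X+np.sin(t)[:,None]*[0,0,1])
# rest hides lower part: compare only rows above rest
lim=int(proj(a,fit.restX([e[0],e[1],yaw,.39]))[:,1].min())-2
mm=m.copy();mm[lim:]=0
def f(v):
    s_=fit.sil(a,circ(*v));s_[lim*4:]=0;M=cv2.resize(mm.astype(np.uint8),(s_.shape[1],s_.shape[0]),interpolation=0);return -(s_&M).sum()/(s_|M).sum()
print("disc gap,lateral",fit.opt(f,[.08,0],(.02,.01)))
E
```

```text
turn [ 0.01  0.   -3.6 ]
shift mm [   0.     0.  -130.2]
z [[-0.971, 0.24, 0.0], [0.24, 0.971, 0.0], [-0.0, 0.0, -1.0]] 0.9 [-0.3  0.3  0.3]
turn [ 0.01  0.   -3.6 ]
shift mm [-379.  -556.1 -130.2]
z [[-0.971, 0.24, 0.0], [0.24, 0.971, 0.0], [-0.0, 0.0, -1.0]] 0.9 [-0.3  0.3  0.3]
turn [ 0.01  0.   -3.6 ]
shift mm [-379.  -556.1  139.8]
z [[-0.971, 0.24, 0.0], [0.24, 0.971, 0.0], [-0.0, 0.0, -1.0]] 0.9 [-0.3  0.3  0.3]
disc gap,lateral (array([ 0.335   , -0.104375]), np.float64(-0.0))<stdin>:17: RuntimeWarning: overflow encountered in scalar negative
```

>>> drive_tool:
  rows:
    - [0, 0, -3.6, 0, 0, -0.032, 0]
    - [0, 0, 0, 0, 0, -0.032, 0]
    - [0, 0, 0, 0, 0, -0.033, 0]
    - [0, 0, 0, 0, 0, -0.033, 0]
    - [0, 0, 0, -0.0223, -0.0327, 0, 0]
    - [0, 0, 0, -0.0223, -0.0327, 0, 0]
    - [0, 0, 0, -0.0223, -0.0327, 0, 0]
    - [0, 0, 0, -0.0223, -0.0327, 0, 0]

```text
time: 1.67
tool_pos: [0.227, 0.5092, 0.34]
tcp_rot: [0.281, 3.129, 0.001]
wrist_force: [0.4, -0.2, 0.5]
width: 0.004
grip_force: 0.0
```

>>> drive_tool:
  rows:
    - [0, 0, 0, -0.0223, -0.0327, 0, 0]
    - [0, 0, 0, -0.0223, -0.0327, 0, 0]
    - [0, 0, 0, -0.0223, -0.0327, 0, 0]
    - [0, 0, 0, -0.0223, -0.0327, 0, 0]
    - [0, 0, 0, -0.0223, -0.0327, 0, 0]
    - [0, 0, 0, -0.0223, -0.0327, 0, 0]
    - [0, 0, 0, -0.0223, -0.0327, 0, 0]
    - [0, 0, 0, -0.0223, -0.0327, 0, 0]

```text
time: 2.33
tool_pos: [0.3555, 0.2195, 0.3401]
tcp_rot: [0.281, 3.128, 0.001]
wrist_force: [1.1, -0.0, -0.5]
width: 0.0
grip_force: 0.0
```

>>> drive_tool:
  rows:
    - [0, 0, 0, -0.0223, -0.0327, 0, 0]
    - [0, 0, 0, -0.0223, -0.0327, 0, 0]
    - [0, 0, 0, -0.0223, -0.0327, 0, 0]
    - [0, 0, 0, -0.0223, -0.0327, 0, 0]
    - [0, 0, 0, -0.0223, -0.0327, 0, 0]

```text
time: 2.75
tool_pos: [0.4361, 0.0385, 0.3402]
tcp_rot: [0.282, 3.128, 0.001]
wrist_force: [0.9, 0.6, 0.8]
width: 0.001
grip_force: 0.0
```

```bash
python3 - <<'E'
from go import *
yaw=-.180;D=np.array([-np.sin(yaw),np.cos(yaw),0]);T=tool(D,np.array([0,0,-1.]))
rep(np.array([.4437,.0845,.07])-D*.045,T)
E
```

```text
turn [ 0.03  0.08 -0.01]
shift mm [  0.7   1.7 270.2]
z [[-0.984, 0.179, 0.001], [0.179, 0.984, 0.0], [-0.001, 0.0, -1.0]] 2.75 [0.9 0.6 0.8]
```

>>> drive_tool:
  rows:
    - [0, 0, 0, 0.0007, 0.001, 0.04, 0]
    - [0, 0, 0, 0, 0, 0.04, 0]
    - [0, 0, 0, 0, 0, 0.04, 0]
    - [0, 0, 0, 0, 0, 0.04, 0]
    - [0, 0, 0, 0, 0, 0.04, 0]
    - [0, 0, 0, 0, 0, 0.03, 0]
    - [0, 0, 0, 0, 0, 0.02, 0]
    - [0, 0, 0, 0, 0, 0.01, 0]

```text
time: 3.42
tool_pos: [0.4324, 0.0414, 0.0765]
tcp_rot: [-0.282, -3.123, 0.001]
wrist_force: [0.2, 0.2, 0.2]
width: -0.001
grip_force: 0.0
```

>>> drive_tool:
  rows:
    - [0, 0, 0, 0, 0, 0.006, 0]
    - [0, 0, 0, 0, 0.006, 0, 0]
    - [0, 0, 0, 0, 0.006, 0, 0]
    - [0, 0, 0, 0, 0.006, 0, 0]
    - [0, 0, 0, 0, 0.006, 0, 0]
    - [0, 0, 0, 0, 0.006, 0, 0]

```text
time: 3.92
tool_pos: [0.442, 0.072, 0.0752]
tcp_rot: [0.281, 3.126, 0.001]
wrist_force: [-0.2, -0.3, -1.0]
width: -0.0
grip_force: 0.0
```

>>> drive_tool:
  rows:
    - [0, 0, 0, 0, 0.006, 0, 0]
    - [0, 0, 0, 0, 0.006, 0, 0]
    - [0, 0, 0, 0, 0.006, 0, 0]

```text
time: 4.17
tool_pos: [0.4441, 0.0895, 0.074]
tcp_rot: [0.282, 3.129, 0.0]
wrist_force: [-0.3, 0.2, -0.4]
width: -0.003
grip_force: 0.0
```

```bash
python3 - <<'E'
from fit import *
a=read_camera("side");b=read_camera("top")
im=np.hstack([cv2.resize(p["color"][y:y+120,x:x+80,::-1],(400,600)) for p,x,y in((a,165,125),(b,150,185))])
cv2.imwrite("pics/push1.png",im)
print(red(a,(211,200)),red(b,(218,246)),status.read_state()["tool_pos"])
E
```

```text
(np.float64(210.48684210526315), np.float64(201.0921052631579), np.int64(76)) (np.float64(219.66666666666666), np.float64(242.33333333333334), np.int64(3)) [0.44407766 0.08963841 0.07387865]
```

View pics/push1.png

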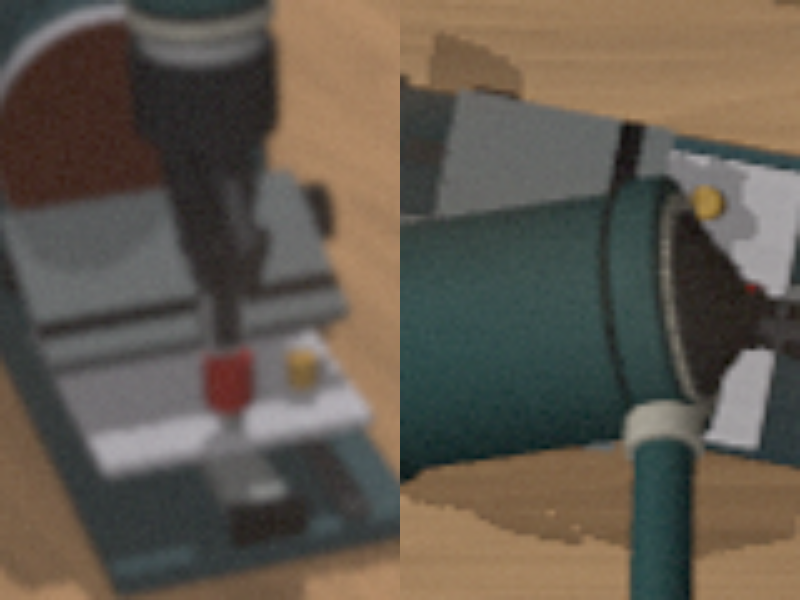

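```bash
python3 - <<'E'
from fit import *
a=read_camera("side");b=read_camera("top");s=status.read_state();p=s["tool_pos"]
print(p,s["q"])
for q in(a,b): print(proj(q,[p,p+[0,0,.05],p+[0,0,.15],[.4437,.0845,.094],[.4437,.0845,.064]]).round(1).tolist())
print(tri(a,(210.6,195),b,(226,249)))
im=cv2.resize(b["color"][215:275,195:275,::-1],(800,600),interpolation=cv2.INTER_CUBIC);cv2.imwrite("pics/c1.png",im)
E
```

```text
[0.44373363 0.08893158 0.07369677] [ 1.42899829e-01 -2.85780470e-02  2.19902750e+00 -2.25545776e-04
  9.71468237e-01 -1.24853186e+00]
[[209.7, 201.9], [208.5, 185.2], [206.0, 150.0], [209.9, 195.8], [210.6, 205.7]]
[[216.5, 245.9], [212.7, 246.3], [203.7, 247.3], [216.7, 246.0], [218.9, 245.8]]
(array([0.43531896, 0.05857149, 0.11033627]), np.float64(0.00282170703007835))
```

View pics/c1.png

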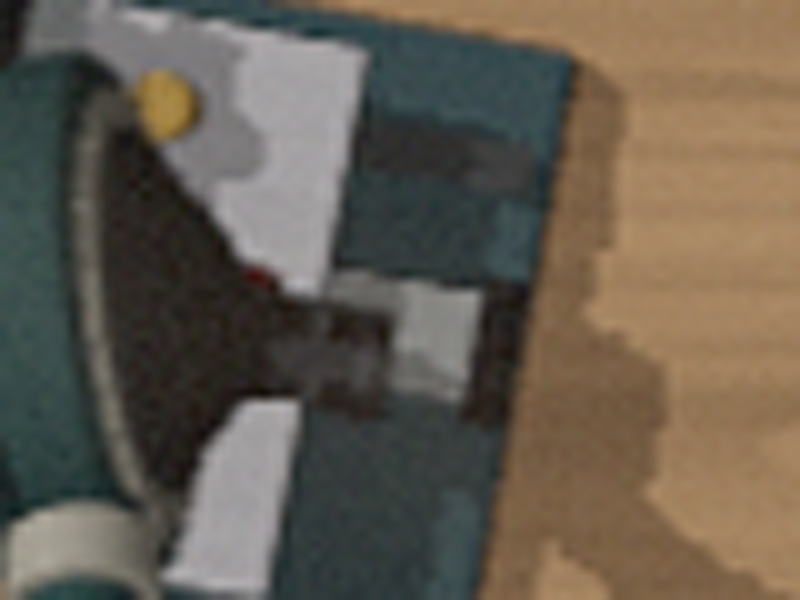

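```bash
python3 - <<'E'
from fit import *
a=read_camera("side");s=cv2.imread("pics/side0.png")
o=cv2.resize(s,(560,420),interpolation=cv2.INTER_AREA);n=a["color"][:,:,::-1]
out=np.hstack([cv2.resize(x[165:225,190:230],(400,600),interpolation=cv2.INTER_CUBIC) for x in(o,n)])
cv2.imwrite("pics/d.png",out)
E
```

```text
(no output)
```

View pics/d.png

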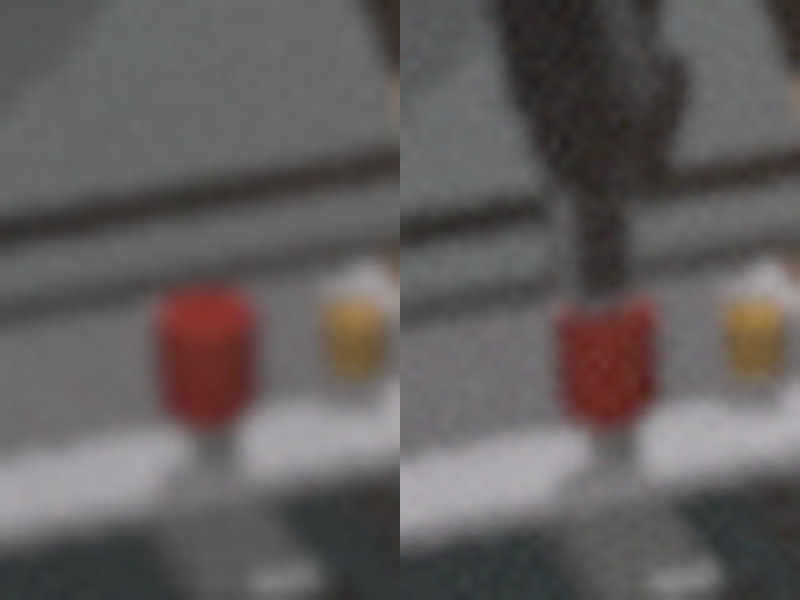

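The view shows the fingertips over or at the knob's top face (side about (210,195)), with the knob unmoved. I'll back off and measure where the tips really are.

>>> drive_tool:
  rows:
    - [0, 0, 0, 0, -0.012, 0, 0]
    - [0, 0, 0, 0, -0.018, 0, 0]
    - [0, 0, 0, 0, -0.02, 0, 0]
    - [0, 0, 0, 0, -0.01, 0, 0]
    - [0, 0, 0, 0, 0, 0, 0]

```text
time: 4.83
tool_pos: [0.4325, 0.0282, 0.0736]
tcp_rot: [-0.286, -3.128, 0.001]
wrist_force: [0.5, 0.2, -0.5]
width: 0.002
grip_force: 0.0
```

```bash
python3 - <<'E'
from fit import *
a=read_camera("side");b=read_camera("top");s=status.read_state();p=s["tool_pos"];print(p)
im=[]
for q in(a,b):
    c=proj(q,[p,p+[0,0,.02]]).round(1);print(c.tolist());x,y=int(c[0,0])-20,int(c[0,1])-35
    z=cv2.resize(q["color"][y:y+60,x:x+40,::-1],(400,600),interpolation=cv2.INTER_CUBIC)
    for k in c: cv2.circle(z,(int((k[0]-x+.5)*10),int((k[1]-y+.5)*10)),4,(0,255,0),1)
    im.append(z)
cv2.imwrite("pics/e.png",np.hstack(im));print(red(a,(211,200)))
E
```

```text
[0.43318904 0.02958525 0.07382493]
[[216.3, 212.1], [215.9, 205.3]]
[[239.1, 249.9], [238.1, 250.1]]
(np.float64(208.53846153846155), np.float64(200.1153846153846), np.int64(52))
```

View pics/e.png

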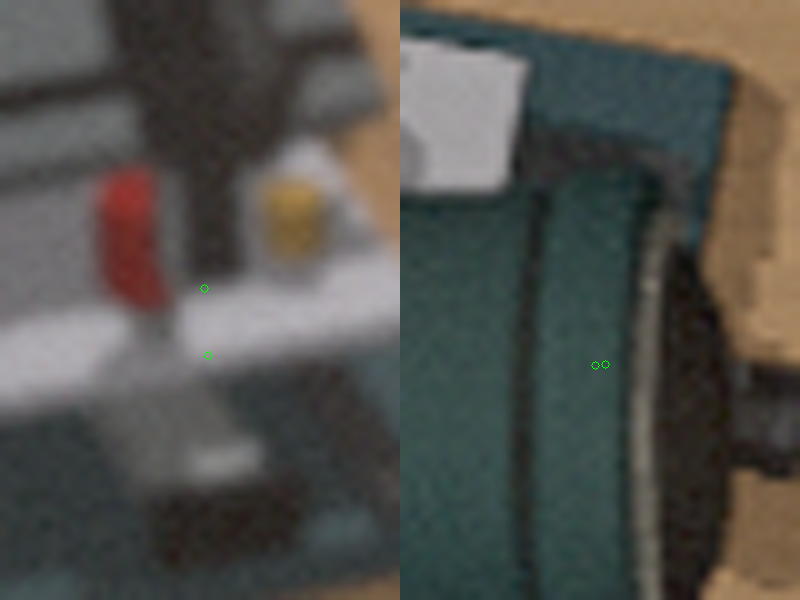

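```bash
python3 - <<'E'
from fit import *
a=read_camera("side");b=read_camera("top");s=status.read_state();p=s["tool_pos"];print(p,s["q"].round(4))
print(atz(a,49,297,.0),atz(b,253,406,.1))
im=[]
for q,x,y in((a,150,60),(b,120,150)):
    c=proj(q,[p+[0,0,k*.05] for k in range(7)]);print(c.round(0).tolist())
    z=cv2.resize(q["color"][y:y+180,x:x+120,::-1],(400,600),interpolation=cv2.INTER_CUBIC)
    for k in c: cv2.circle(z,(int((k[0]-x+.5)*3.333),int((k[1]-y+.5)*3.333)),3,(0,255,0),-1)
    im.append(z)
cv2.imwrite("pics/f.png",np.hstack(im))
E
```

```text
[0.43334673 0.03014947 0.07386641] [ 1.1800e-02 -6.6100e-02  2.2342e+00  5.0000e-04  9.7320e-01 -1.3791e+00]
[-0.00138863  0.008239    0.        ] [ 0.04940002 -0.01015738  0.1       ]
[[216.0, 212.0], [215.0, 195.0], [214.0, 177.0], [213.0, 159.0], [212.0, 140.0], [210.0, 120.0], [209.0, 99.0]]
[[239.0, 250.0], [236.0, 250.0], [233.0, 251.0], [230.0, 252.0], [226.0, 253.0], [222.0, 254.0], [217.0, 255.0]]
```

View pics/f.png

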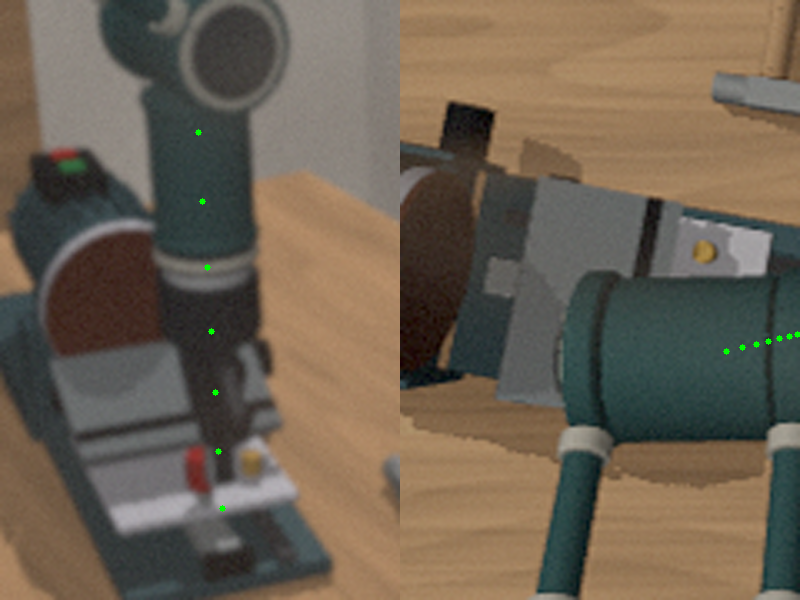

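```bash
python3 - <<'E'
from fit import *
a=read_camera("side");o=cv2.resize(cv2.imread("pics/side0.png"),(560,420),interpolation=cv2.INTER_AREA)[:,:,::-1].astype(int)
d=np.abs(cv2.GaussianBlur(a["color"],(3,3),0).astype(int)-o).max(2)
for v in range(188,222): print(v,''.join(' ' if x<14 else('+' if x<35 else '#') for x in d[v,195:240]))
print("before/after col 217");
for v in range(196,216,2): print(v,o[v,217],a["color"][v,215:219].mean(0).round())
E
```

```text
188               +##############++              
189               +#############++               
190               ++#######++++++                
191                ++++++++++++++                
192                 ++++#####+++                 
193                 +++######++                  
194                 +########+                   
195                 +########+                   
196                 +########+                   
197                 +########+                   
198                 +##+#####+                   
199                 +##++####+                   
200                 +##++####+                   
201                 +##++####+                   
202                 +##++####+                   
203                 +##++####+                   
204                 ++#+++#++                    
205                 ++#+ +++                     
206                  +++                         
207                                              
208                                              
209                                              

[... 249 characters left out ...]

215                                              
216                                              
217                                              
218                                              
219                                              
220                                              
221                                              
before/after col 217
196 [110 105 108] [54. 50. 48.]
198 [109 104 106] [52. 47. 46.]
200 [108 104 106] [57. 52. 49.]
202 [106 102 104] [50. 48. 46.]
204 [114 111 114] [79. 76. 76.]
206 [151 148 153] [146. 143. 148.]
208 [167 165 169] [174. 172. 176.]
210 [168 164 168] [172. 169. 174.]
212 [140 138 142] [147. 144. 148.]
214 [94 93 95] [98. 96. 98.]
```

The side view shows the fingertips ending at v≈205. The reported TCP projects to 212, so the real tips sit about 19 mm higher than reported and passed over the knob. I'll go 19 mm lower, which is safe above the plate under either reading, and push again.

>>> drive_tool:
  rows:
    - [0, 0, 0, 0, 0, 0.01, 0]
    - [0, 0, 0, 0, 0, 0.009, 0]
    - [0, 0, 0, 0, 0.008, 0, 0]
    - [0, 0, 0, 0, 0.008, 0, 0]
    - [0, 0, 0, 0, 0.008, 0, 0]
    - [0, 0, 0, 0, 0.006, 0, 0]
    - [0, 0, 0, 0, 0.006, 0, 0]
    - [0, 0, 0, 0, 0.006, 0, 0]

```text
time: 5.75
tool_pos: [0.4407, 0.0716, 0.0548]
tcp_rot: [0.281, 3.129, -0.001]
wrist_force: [1.1, -2.1, -2.5]
width: 0.002
grip_force: 1.0
```

```bash
python3 - <<'E'
from fit import *
a=read_camera("side");o=cv2.resize(cv2.imread("pics/side0.png"),(560,420),interpolation=cv2.INTER_AREA)[:,:,::-1].astype(int)
print(status.read_state()["tool_pos"],red(a,(211,200)))
n=cv2.GaussianBlur(a["color"],(3,3),0).astype(int);d=np.abs(n-o).max(2)
for v in range(188,216): print(v,''.join('R' if n[v,u,0]>1.7*n[v,u,1] else(' ' if d[v,u]<14 else('+' if d[v,u]<35 else '#')) for u in range(195,240)))
E
```

```text
[0.44107571 0.07254795 0.05495281] (np.float64(205.5), np.float64(198.2), np.int64(10))
188 ####++++  +##############++   +   +####++    
189 +++      +##############+  +#####+###+++     
190        +++############++ ++######+++++       
191 ++++++++++++######+++++  +######++++         
192 ++++++    ++++++++++++   +####++             
193        +++R+  +#####+    ++++++++++          
194   ++++++++RR +######+     +####++++          
195 ++++++++++RR+#######+    +++++++++           
196 +++++++  +RR########+    +++++##++           
197 ++      ++R+########+    ++++++++++          
198          ++++#######+    +++  +++++          
199          ++ +######++     +   +###++ +++     
200          ++R+#+####++       ++#####+###++    
201          ++R+#+####++      ++##########+     
202          ++R+##+###++++++++++#########++     
203             +##+++########+++######++++      
204         ++++######################++         
205    ++++++##############++++######+       +++ 
206 +++++################++++++++++++    ++++##++
207 ############+++#####++           ++++#######+
208 #######++++  + +###+       +++++###########++
209 ###+++++   +++ ++##+ +++++###############++++
210 ++++     +++++ ++++ +##################++  ++
211          ++++   ++ +###############+++++     
212       +++++++     ++#############++          
213  +++++#####+++++++++########++++             
214 +##########+++++++++++++++++                 
215 ##########+++++
```

>>> drive_tool:
  rows:
    - [0, 0, 0, 0, 0.007, 0, 0]
    - [0, 0, 0, 0, 0.007, 0, 0]
    - [0, 0, 0, 0, 0.007, 0, 0]
    - [0, 0, 0, 0, 0.007, 0, 0]
    - [0, 0, 0, 0, 0.007, 0, 0]

```text
time: 6.22
tool_pos: [0.4471, 0.1062, 0.0549]
tcp_rot: [0.282, 3.129, 0.0]
wrist_force: [-0.0, -2.1, 0.2]
width: 0.0
grip_force: 1.1
```

```bash
cat > m.py <<'E'
from fit import *
a=read_camera("side");b=read_camera("top");p=status.read_state()["tool_pos"];print(p,status.read_state()["wrist_force"])
v=np.array([.4714,.2337,-.180,.39]);D=np.array([np.sin(.18),np.cos(.18)])
ls=[(q,masks_of(q,"rest")) for q in(a,b)]
for q,l in ls:
    if not l: continue
    m=l[0]["mask"];print(l[0]["score"])
    # score only leading edge: IoU over travel
    r=[(iou([(q,m)],restX(np.r_[v[:2]+D*t,v[2:]])),t) for t in np.arange(0,.11,.001)];print("travel",min(r))
for n in("disc",):
  for q in(a,b):
    for m in masks_of(q,n)[:1]: print(m["score"],m["bbox"])
E
python3 m.py
```

```text
[0.44741747 0.10683128 0.05502811] [-0.36030433  0.58130528 -0.68857359]
0.67
travel (np.float64(-0.660813833160864), np.float64(0.051000000000000004))
0.66
travel (np.float64(-0.3216680294358136), np.float64(0.049))
0.78 [165.9, 127.7, 190.7, 161.3]
0.74 [112.2, 201.3, 142.4, 260.7]
```

>>> drive_tool:
  rows:
    - [0, 0, 0, 0, 0.005, 0, 0]
    - [0, 0, 0, 0, 0.003, 0, 0]

```text
time: 6.68
tool_pos: [0.4479, 0.1123, 0.0546]
tcp_rot: [-0.282, -3.128, 0.004]
wrist_force: [-0.9, -4.8, 1.1]
width: -0.001
grip_force: 2.5
```

>>> drive_tool:
  rows:
    - [0, 0, 0, 0, 0.003, 0, 0]
    - [0, 0, 0, 0, 0.003, 0, 0]

```text
time: 6.85
tool_pos: [0.4491, 0.119, 0.0547]
tcp_rot: [-0.283, -3.128, 0.001]
wrist_force: [-0.5, -3.9, 0.2]
width: -0.0
grip_force: 2.5
```

>>> drive_tool:
  rows:
    - [0, 0, 0, 0, 0.003, 0, 0]
    - [0, 0, 0, 0, 0.003, 0, 0]

```text
time: 7.02
tool_pos: [0.4494, 0.1208, 0.0546]
tcp_rot: [-0.276, -3.127, 0.015]
wrist_force: [-2.8, -29.1, 9.1]
width: -0.001
grip_force: 15.0
```

>>> drive_tool:
  rows:
    - [0, 0, 0, 0, -0.01, 0, 0]
    - [0, 0, 0, 0, -0.016, 0, 0]
    - [0, 0, 6.2, 0, 0, -0.03, 0.9]
    - [0, 0, 6.2, 0, 0, -0.04, 0.9]
    - [0, 0, 6.2, 0, 0, -0.04, 0.9]
    - [0, 0, 0, 0, 0, -0.03, 0.9]

```text
time: 7.52
tool_pos: [0.4468, 0.1003, 0.1981]
tcp_rot: [0.791, 3.037, 0.004]
wrist_force: [1.2, -0.6, -0.0]
width: 0.566
grip_force: 0.0
```

```bash
cat > p.py <<'E'
from go import *
T=tool(d(np.radians(61.1)),np.array([0,0,-1.]))
rep([.510,-.182,.10],T)
E
python3 p.py; python3 m.py
```

```text
turn [ 0.19  0.12 -0.3 ]
shift mm [-191.7 -216.6   98.1]
z [[-0.873, 0.488, 0.003], [0.488, 0.873, 0.002], [-0.002, 0.003, -1.0]] 7.5167 [ 1.2 -0.6 -0. ]
[0.45068141 0.10096511 0.20183909] [ 0.36275574  0.37645055 -0.10371997]
0.67
travel (np.float64(-0.9560593432238707), np.float64(0.064))
0.86
travel (np.float64(-0.23284650861720205), np.float64(0.063))
0.81 [165.4, 128.5, 212.9, 159.1]
```

>>> drive_tool:
  rows:
    - [0, 0, 0, -0.024, -0.027, 0, 0.9]
    - [0, 0, 0, -0.024, -0.027, 0.01, 0.9]
    - [0, 0, 0, -0.024, -0.027, 0.015, 0.9]
    - [0, 0, 0, -0.024, -0.027, 0.015, 0.9]
    - [0, 0, 0, -0.024, -0.027, 0.015, 0.9]
    - [0, 0, 0, -0.024, -0.027, 0.015, 0.9]
    - [0, 0, 0, -0.024, -0.027, 0.015, 0.9]
    - [0, 0, 0, -0.024, -0.027, 0.015, 0.9]

```text
time: 8.48
tool_pos: [0.5077, -0.1832, 0.0915]
tcp_rot: [-0.784, -3.038, -0.002]
wrist_force: [-0.5, 0.0, 0.6]
width: 0.9
grip_force: 0.0
```

```bash
python3 p.py; python3 - <<'E'
from fit import *
b=read_camera("top");a=read_camera("side")
v=np.array([.4714,.2337,-.180,.39]);D=np.array([np.sin(.18),np.cos(.18)])
rs=[(q,masks_of(q,"rest")[0]["mask"]) for q in(a,b) if masks_of(q,"rest")]
for w in [rs]+[[r] for r in rs]:
    r=opt(lambda u:iou(w,restX(u)),np.r_[v[:2]+D*.064,v[2:]],(.005,.005,.03,.05));print(r)
rb=red(b,proj(b,[.4437+.064*.179,.0845+.063,.09])[0]);ra=red(a,proj(a,[.4437+.064*.179,.0845+.063,.08])[0])
print(ra,rb,tri(a,ra[:2],b,rb[:2]))
for q in(a,b):
    for m in masks_of(q,"disc")[:1]: 
        c=m["mask"].nonzero();print(m["score"],m["bbox"],c[1].mean(),c[0].mean())
E
```

```text
turn [-0.   -0.24 -0.02]
shift mm [-1.4  2.2 -8.5]
z [[-0.875, 0.484, -0.004], [0.484, 0.875, 0.002], [0.004, -0.0, -1.0]] 8.4833 [-0.5  0.   0.6]
(array([ 0.48284132,  0.2967207 , -0.17992082,  0.40108767]), np.float64(0.9508001298727771))
(array([ 0.48306848,  0.299133  , -0.1794604 ,  0.41397563]), np.float64(0.9664550618108921))
(array([ 0.48364788,  0.29464907, -0.17320042,  0.42217538]), np.float64(0.9481783208870785))
(np.float64(203.58333333333334), np.float64(189.42857142857142), np.int64(84)) (np.float64(193.22222222222223), np.float64(241.93827160493828), np.int64(81)) (array([0.4547121 , 0.14780285, 0.08267286]), np.float64(0.0009720373464990105))
0.72 [164.4, 130.3, 213.6, 156.2] 186.7137440758294 143.2075829383886
0.6 [113.6, 202.1, 136.5, 261.2] 122.72032902467686 230.99412455934194
```

>>> drive_tool:
  rows:
    - [0, 0, 0, -0.0014, 0.0022, 0.025, 0.9]
    - [0, 0, 0, 0, 0, 0.025, 0.9]
    - [0, 0, 0, 0, 0, 0.02, 0.9]
    - [0, 0, 0, 0, 0, 0, 0.9]

```text
time: 9.22
tool_pos: [0.5084, -0.1783, 0.0213]
tcp_rot: [-0.779, -3.036, -0.002]
wrist_force: [-1.3, 0.9, -0.4]
width: 0.902
grip_force: 0.0
```

```bash
python3 p.py; python3 - <<'E'
from fit import *
a=read_camera("side");b=read_camera("top");p=status.read_state()["tool_pos"]
im=[]
for q in(a,b):
    c=proj(q,[p,[.510,-.182,.012]]);print(c.round(1).tolist());x,y=int(c[1,0])-30,int(c[1,1])-45
    z=cv2.resize(q["color"][y:y+90,x:x+60,::-1],(400,600),interpolation=cv2.INTER_CUBIC)
    h=cv2.convexHull(np.round((proj(q,plaqueX([.510,-.182,-.505]))-[x-.5,y-.5])*6.667).astype(np.int32));cv2.polylines(z,[h],True,(0,255,0),1)
    im.append(z)
cv2.imwrite("pics/g.png",np.hstack(im))
E
```

```text
turn [-0.04 -0.39  0.1 ]
shift mm [ -3.2  -2.4 -78.7]
z [[-0.876, 0.482, -0.006], [0.482, 0.876, 0.003], [0.007, -0.001, -1.0]] 9.2167 [-1.3  0.9 -0.4]
[[286.3, 257.0], [286.3, 262.0]]
[[317.6, 220.5], [318.0, 221.2]]
```

View pics/g.png

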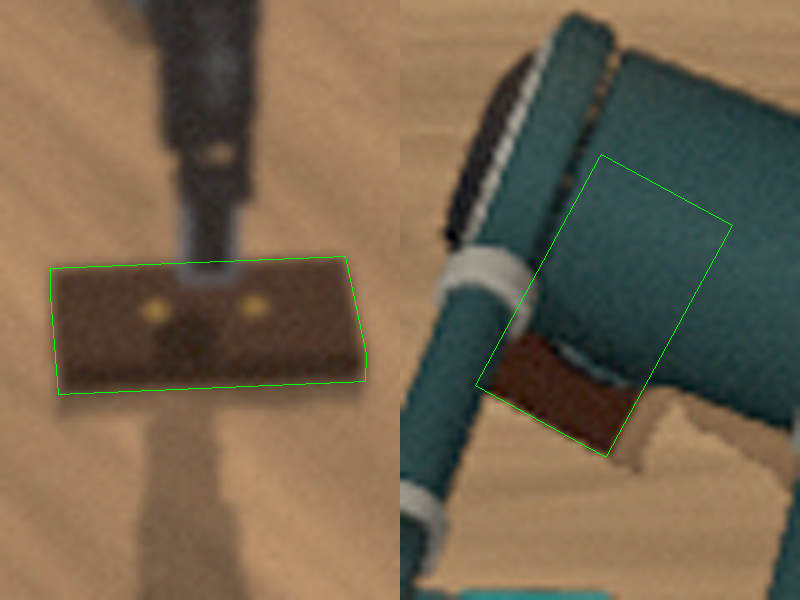

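The projected plaque outline matches the picture within about 1 mm in both views. The fingers straddle its middle, with the tips still above it (side about (287,259)). I'll descend by feel.

>>> drive_tool:
  rows:
    - [0, 0, 0, -0.0015, -0.0012, 0.01, 0.9]
    - [0, 0, 0, 0, 0, 0.008, 0.9]
    - [0, 0, 0, 0, 0, 0.005, 0.9]
    - [0, 0, 0, 0, 0, 0.003, 0.9]
    - [0, 0, 0, 0, 0, 0, 0.9]

```text
time: 9.73
tool_pos: [0.5118, -0.1827, -0.0019]
tcp_rot: [-0.784, -3.041, -0.0]
wrist_force: [0.2, -0.4, 0.3]
width: 0.905
grip_force: 0.0
```

>>> drive_tool:
  rows:
    - [0, 0, 0, 0, 0, 0.004, 0.9]
    - [0, 0, 0, 0, 0, 0.004, 0.9]
    - [0, 0, 0, 0, 0, 0, 0.9]

```text
time: 9.98
tool_pos: [0.512, -0.1827, -0.0099]
tcp_rot: [-0.784, -3.041, -0.0]
wrist_force: [0.3, 1.3, 0.2]
width: 0.904
grip_force: 0.0
```

>>> drive_tool:
  rows:
    - [0, 0, 0, 0, 0, 0.003, 0.9]
    - [0, 0, 0, 0, 0, 0.002, 0.9]
    - [0, 0, 0, 0, 0, 0, 0.9]

```text
time: 10.23
tool_pos: [0.5121, -0.1827, -0.0147]
tcp_rot: [-0.784, -3.041, -0.0]
wrist_force: [-0.1, 0.8, -0.3]
width: 0.901
grip_force: 0.0
```

>>> drive_tool:
  rows:
    - [0, 0, 0, 0, 0, 0.003, 0.9]
    - [0, 0, 0, 0, 0, 0.003, 0.9]
    - [0, 0, 0, 0, 0, 0, 0.9]

```text
time: 10.48
tool_pos: [0.512, -0.1827, -0.0209]
tcp_rot: [-0.784, -3.041, -0.0]
wrist_force: [-0.2, 1.1, 0.2]
width: 0.897
grip_force: 0.0
```

>>> drive_tool:
  rows:
    - [0, 0, 0, 0, 0, 0.002, 0.9]
    - [0, 0, 0, 0, 0, 0.002, 0.9]
    - [0, 0, 0, 0, 0, 0, 0.9]

```text
time: 10.73
tool_pos: [0.5122, -0.1827, -0.0246]
tcp_rot: [-0.784, -3.041, -0.0]
wrist_force: [-0.3, -0.4, -0.0]
width: 0.899
grip_force: 0.0
```

>>> drive_tool:
  rows:
    - [0, 0, 0, 0, 0, 0.002, 0.9]
    - [0, 0, 0, 0, 0, 0, 0.9]

```text
time: 10.9
tool_pos: [0.5123, -0.1828, -0.0265]
tcp_rot: [-0.784, -3.042, -0.0]
wrist_force: [-1.0, 0.6, -0.6]
width: 0.901
grip_force: 0.0
```

>>> drive_tool:
  rows:
    - [0, 0, 0, 0, 0, 0.002, 0.9]
    - [0, 0, 0, 0, 0, 0, 0.9]

```text
time: 11.07
tool_pos: [0.5123, -0.1828, -0.0285]
tcp_rot: [-0.784, -3.042, -0.0]
wrist_force: [0.4, -0.2, -0.6]
width: 0.9
grip_force: 0.0
```

>>> drive_tool:
  rows:
    - [0, 0, 0, 0, 0, 0.0015, 0.9]
    - [0, 0, 0, 0, 0, 0, 0.9]

```text
time: 11.23
tool_pos: [0.5123, -0.1828, -0.03]
tcp_rot: [-0.784, -3.042, -0.0]
wrist_force: [-0.5, 0.5, -0.6]
width: 0.899
grip_force: 0.0
```

>>> drive_tool:
  rows:
    - [0, 0, 0, 0, 0, 0.0015, 0.9]
    - [0, 0, 0, 0, 0, 0, 0.9]

```text
time: 11.4
tool_pos: [0.5126, -0.1829, -0.0313]
tcp_rot: [0.784, 3.042, -0.0]
wrist_force: [0.7, 0.9, 0.2]
width: 0.902
grip_force: 0.0
```

>>> drive_tool:
  rows:
    - [0, 0, 0, 0, 0, 0.0015, 0.9]
    - [0, 0, 0, 0, 0, 0, 0.9]

```text
time: 11.57
tool_pos: [0.5126, -0.1829, -0.0314]
tcp_rot: [-0.784, -3.042, -0.0]
wrist_force: [-3.6, 1.6, 9.8]
width: 0.9
grip_force: 5.3
```

>>> drive_tool:
  rows:
    - [0, 0, 0, 0, 0, 0.0015, 0.9]
    - [0, 0, 0, 0, 0, 0, 0.9]

```text
time: 11.73
tool_pos: [0.5126, -0.1829, -0.0315]
tcp_rot: [-0.784, -3.041, -0.0]
wrist_force: [-8.2, 3.1, 22.5]
width: 0.899
grip_force: 11.0
```

Contact with the bench is at reported z ≈ −0.0315. I'll lift enough to keep the tips about 2 mm above the underside once they swing forward, then close.

>>> drive_tool:
  rows:
    - [0, 0, 0, 0, 0, -0.0085, 0.9]
    - [0, 0, 0, 0, 0, 0, 0.8]
    - [0, 0, 0, 0, 0, 0, 0.7]
    - [0, 0, 0, 0, 0, 0, 0.5]
    - [0, 0, 0, 0, 0, 0, 0.3]
    - [0, 0, 0, 0, 0, 0, 0.3]
  force: 50

```text
time: 12.23
tool_pos: [0.5135, -0.1833, -0.0245]
tcp_rot: [0.784, 3.041, -0.0]
wrist_force: [-1.3, 1.5, 10.3]
width: 0.711
grip_force: 53.1
```

```bash
python3 - <<'E'
from fit import *
for i in range(2):
    s=status.read_state();print(s["tool_pos"],s["wrist_force"],s["width"],s["grip_force"])
    a=read_camera("side")
l=masks_of(a,"plaque")
for m in l: print(m["score"],m["bbox"])
E
```

```text
[ 0.51352176 -0.18326742 -0.02449527] [-1.33820109  1.48039484 10.27297635] 0.7105443720013892 53.14120352268219
[ 0.51347597 -0.18325877 -0.02453859] [-1.71972358  0.3821232  10.59518378] 0.7101113790418124 53.14419150352478
0.83 [187.9, 264.2, 241.2, 300.7]
```

>>> drive_tool:
  rows:
    - [0, 0, 0, 0, 0, 0, 0.85]
    - [0, 0, 0, 0, 0, 0, 0.85]

```text
time: 12.55
tool_pos: [0.5123, -0.1828, -0.0261]
tcp_rot: [-0.784, -3.042, -0.0]
wrist_force: [-0.4, 0.4, 0.3]
width: 0.851
grip_force: 0.0
```

>>> drive_tool:
  rows:
    - [0, 0, 0, 0, 0, -0.002, 0.85]
    - [0, 0, 0, 0, 0, 0, 0.76]

```text
time: 12.72
tool_pos: [0.5121, -0.1827, -0.0241]
tcp_rot: [-0.784, -3.041, -0.0]
wrist_force: [-0.2, -0.3, 0.2]
width: 0.761
grip_force: 0.0
```

>>> drive_tool:
  rows:
    - [0, 0, 0, 0, 0, 0, 0.6]
    - [0, 0, 0, 0, 0, 0, 0.4]
    - [0, 0, 0, 0, 0, 0, 0.4]
    - [0, 0, 0, 0, 0, 0, 0.4]
  force: 40

```text
time: 13.05
tool_pos: [0.5126, -0.1829, -0.0237]
tcp_rot: [0.784, 3.042, -0.0]
wrist_force: [0.8, -0.0, 0.2]
width: 0.709
grip_force: 43.5
```

>>> drive_tool:
  rows:
    - [0, 0, 0, 0, 0, -0.01, 0.4]
    - [0, 0, 0, 0, 0, -0.025, 0.4]
    - [0, 0, 0, 0, 0, -0.037, 0.4]
    - [0, 0, 0, 0, 0, -0.037, 0.4]
    - [0, 0, 0, 0, 0, -0.037, 0.4]
    - [0, 0, 0, 0, 0, -0.037, 0.4]
    - [0, 0, 0, 0, 0, -0.037, 0.4]
    - [0, 0, 0, 0, 0, -0.03, 0.4]

```text
time: 13.72
tool_pos: [0.5127, -0.1829, 0.23]
tcp_rot: [0.784, 3.04, -0.001]
wrist_force: [0.3, 0.4, -0.1]
width: 0.711
grip_force: 43.7
```

```bash
cat > t.py <<'E'
from go import *
import sys
E=np.array([.4828,.2972,.125]);yaw=-.180;tilt=float(sys.argv[3]) if len(sys.argv)>3 else .40
Rr=R.from_euler('z',yaw)*R.from_euler('x',tilt);X,Y,N=Rr.as_matrix().T
T=tool(X,-N)
back,up=float(sys.argv[1]),float(sys.argv[2])
P=E+Y*(-.0518-back)+N*(up-.0237)
print(P.round(4));rep(P,T)
E
python3 t.py .015 .06
python3 - <<'E'
from fit import *
a=read_camera("side");b=read_camera("top");s=status.read_state();print(s["width"],s["wrist_force"],s["q"].round(2))
v0=[.4828,.2972,-.18,.40]
rs=[]
for i in range(2):
  for q in(read_camera("side"),read_camera("top")):
    l=masks_of(q,"rest")
    if l: rs.append((q,l[0]["mask"])); print(opt(lambda u:iou([rs[-1]],restX(u)),v0,(.005,.005,.03,.05)))
print(opt(lambda u:iou(rs,restX(u)),v0,(.005,.005,.03,.05)))
print([ (m["score"],m["bbox"]) for m in masks_of(rs[0][0],"plaque")])
E
```

```text
[0.4693 0.2228 0.1324]
turn [-14.16  19.98  70.42]
shift mm [ 322.5 -115.3  242.3]
z [[-0.875, 0.483, 0.003], [0.483, 0.875, -0.001], [-0.003, 0.0, -1.0]] 13.7167 [ 0.3  0.4 -0.1]
0.7127088539442313 [ 0.60334835 -0.20101355 -0.2292281 ] [-0.39 -0.    1.86 -0.    1.27 -1.45]
(array([ 0.48269186,  0.29464328, -0.17926827,  0.4440341 ]), np.float64(0.9727324679565679))
(array([ 0.48260823,  0.29475565, -0.17959286,  0.43400665]), np.float64(0.9796606040922378))
(array([ 0.48268364,  0.29466928, -0.17853156,  0.44036673]), np.float64(0.9760284236404736))
[(0.73, [310.0, 222.2, 334.3, 244.5]), (0.63, [297.7, 264.5, 322.9, 303.3])]
```

>>> drive_tool:
  rows:
    - [0, 0, 0, 0.015, 0.022, 0, 0.4]
    - [0, 0, 0, 0.023, 0.033, 0, 0.4]
    - [0, 0, 0, 0.023, 0.033, 0, 0.4]
    - [0, 0, 0, 0.023, 0.033, 0, 0.4]
    - [0, 0, 0, 0.023, 0.033, 0, 0.4]
    - [0, 0, 0, 0.023, 0.033, 0, 0.4]
    - [0, 0, 0, 0.023, 0.033, 0, 0.4]
    - [0, 0, 0, 0.023, 0.033, 0, 0.4]

```text
time: 14.93
tool_pos: [0.4799, 0.1255, 0.2258]
tcp_rot: [-0.784, -3.042, 0.0]
wrist_force: [0.7, -0.2, -0.8]
width: 0.71
grip_force: 43.7
```

>>> drive_tool:
  rows:
    - [0, 0, 0, 0.023, 0.033, 0, 0.4]
    - [0, 0, 0, 0.023, 0.033, 0, 0.4]
    - [0, 0, 0, 0.012, 0.015, 0, 0.4]
    - [-1.29, 1.82, 6.4, 0, 0, 0, 0.4]
    - [-1.29, 1.82, 6.4, 0, 0, 0, 0.4]
    - [-1.29, 1.82, 6.4, 0, 0, 0, 0.4]
    - [-1.29, 1.82, 6.4, 0, 0, 0, 0.4]
    - [-1.29, 1.82, 6.4, 0, 0, 0, 0.4]

```text
time: 15.6
tool_pos: [0.469, 0.2228, 0.2256]
tcp_rot: [-1.533, -2.587, -0.222]
wrist_force: [0.4, -0.5, -1.0]
width: 0.71
grip_force: 43.7
```

>>> drive_tool:
  rows:
    - [-1.29, 1.82, 6.4, 0, 0, 0, 0.4]
    - [-1.29, 1.82, 6.4, 0, 0, 0, 0.4]
    - [-1.29, 1.82, 6.4, 0, 0, 0, 0.4]
    - [-1.29, 1.82, 6.4, 0, 0, 0, 0.4]
    - [-1.29, 1.82, 6.4, 0, 0, 0, 0.4]
    - [-1.29, 1.82, 6.4, 0, 0, 0, 0.4]
    - [0, 0, 0, 0, 0, 0, 0.4]

```text
time: 16.18
tool_pos: [0.4677, 0.2216, 0.2247]
tcp_rot: [-2.191, -1.82, -0.44]
wrist_force: [-0.8, -0.5, -0.3]
width: 0.71
grip_force: 43.7
```

```bash
python3 t.py .015 .04
```

```text
[0.4706 0.2304 0.114 ]
turn [-0.23 -0.05 -0.31]
shift mm [-34.7   1.4 105.5]
z [[0.17, 0.983, 0.066], [0.905, -0.182, 0.385], [0.39, -0.006, -0.921]] 16.1833 [-0.8 -0.5 -0.3]
```

>>> drive_tool:
  rows:
    - [-0.23, 0, -0.3, -0.009, 0.0014, 0.026, 0.4]
    - [0, 0, 0, -0.009, 0, 0.026, 0.4]
    - [0, 0, 0, -0.009, 0, 0.026, 0.4]
    - [0, 0, 0, -0.008, 0, 0.027, 0.4]
    - [0, 0, 0, 0, 0, 0, 0.4]

```text
time: 16.6
tool_pos: [0.4672, 0.2305, 0.1095]
tcp_rot: [-2.182, -1.833, -0.432]
wrist_force: [-0.9, -0.9, -2.2]
width: 0.707
grip_force: 43.9
```

```bash
python3 t.py .015 .0; cat > pm.py <<'E'
from fit import *
# fit of held plaque: find pose offset along tool x/y given reported tool pose
s=status.read_state();Rt=R.from_rotvec(s["tcp_rot"]).as_matrix();p=s["tool_pos"]
a=read_camera("side");b=read_camera("top");vs=[]
for q in(a,b):
    c=proj(q,p-Rt[:,2]*.0237)[0]
    l=[m for m in masks_of(q,"plaque") if np.hypot(*(np.argwhere(m["mask"]).mean(0)[::-1]-c))<20]
    print(c.round(0),[(m["score"],m["bbox"]) for m in l])
    if l: vs.append((q,l[0]["mask"]))
B=box(.110,.062,-.012,0) # tool frame: z toward bench; upper face at -0.012
def X(v): return (B@R.from_euler('y',v[3]).as_matrix().T+[v[0],v[1],v[2]-.0237])@Rt.T+p
for w in [vs]+[[x] for x in vs]:
    print(opt(lambda v:iou(w,X(v)),[0,0,0,0],(.004,.004,.004,.03)))
E
python3 pm.py
```

```text
[0.4734 0.2457 0.0772]
turn [-0.53  0.2   0.26]
shift mm [ 2.3  3.4 36.1]
z [[0.161, 0.985, 0.06], [0.908, -0.171, 0.382], [0.386, -0.007, -0.922]] 16.6 [-0.9 -0.9 -2.2]
[194. 163.] [(0.84, [182.9, 145.4, 213.2, 176.5])]
[159. 238.] []
(array([ 0.00496822,  0.00165675,  0.00660417, -0.10676676]), np.float64(0.8435585626771509))
(array([ 0.00496822,  0.00165675,  0.00660417, -0.10676676]), np.float64(0.8435585626771509))
```

>>> drive_tool:
  rows:
    - [-0.3, 0, 0.1, 0, 0.001, 0.01, 0.4]
    - [0, 0, 0, 0, 0.001, 0.01, 0.4]
    - [0, 0, 0, 0, 0, 0.005, 0.4]
    - [0, 0, 0, 0, 0, 0, 0.4]

```text
time: 17.13
tool_pos: [0.4758, 0.2405, 0.0927]
tcp_rot: [-2.19, -1.832, -0.452]
wrist_force: [0.1, -0.5, 0.0]
width: 0.711
grip_force: 44.0
```

```bash
cat > st.py <<'E'
from go import *
for i in range(4):
    read_camera("top");s=status.read_state();Rt=R.from_rotvec(s["tcp_rot"])
    print(s["tool_pos"].round(4),"F tool",Rt.inv().apply(s["wrist_force"]).round(1),"M tool",Rt.inv().apply(s["torque"]).round(2),s["grip_force"].round(1))
E
python3 st.py;python3 t.py .015 .0
```

```text
[0.4734 0.2457 0.0772]
turn [ 0.35 -0.07  0.19]
shift mm [-1.8 -3.4 16.5]
z [[0.162, 0.984, 0.076], [0.906, -0.178, 0.383], [0.391, 0.007, -0.921]] 17.1833 [ 0.7 -0.6 -0.4]Traceback (most recent call last):
  File "st.py", line 4, in <module>
    print(s["tool_pos"].round(4),"F tool",Rt.inv().apply(s["wrist_force"]).round(1),"M tool",Rt.inv().apply(s["torque"]).round(2),s["grip_force"].round(1))
                                                                                                                                  ^^^^^^^^^^^^^^^^^^^^^
AttributeError: 'float' object has no attribute 'round'
```

```bash
sed -i 's/,s\["grip_force"\].round(1)//' st.py; python3 st.py;python3 t.py .015 .0
```

```text
[0.4761 0.2404 0.0932] F tool [ 0.3 -0.5  0.3] M tool [ 0.03 -0.19  0.04]
[0.4763 0.2403 0.0934] F tool [-0.5  0.2  1. ] M tool [ 0.01 -0.18 -0.03]
[0.4764 0.2403 0.0935] F tool [-0.  -0.3 -0.2] M tool [-0.03 -0.2   0.01]
[0.4765 0.2403 0.0935] F tool [-1.2  0.4  0.7] M tool [-0.03 -0.23  0.03]
[0.4734 0.2457 0.0772]
turn [ 0.43 -0.1   0.18]
shift mm [-1.9 -4.  16.9]
z [[0.162, 0.984, 0.077], [0.906, -0.179, 0.383], [0.391, 0.008, -0.92]] 17.3833 [ 0.3 -0.9 -1.1]
```

>>> drive_tool:
  rows:
    - [0.3, 0, 0.1, 0, -0.0035, 0.004, 0.4]
    - [0, 0, 0, 0, 0, 0.004, 0.4]
    - [0, 0, 0, 0, 0, 0.002, 0.4]
    - [0, 0, 0, 0, 0, 0, 0.4]
    - [0, 0, 0, 0, 0, 0, 0.4]

```text
time: 17.8
tool_pos: [0.473, 0.2448, 0.0833]
tcp_rot: [-2.189, -1.828, -0.446]
wrist_force: [0.4, 0.8, -0.5]
width: 0.71
grip_force: 44.0
```

>>> drive_tool:
  rows:
    - [0, 0, 0, 0, 0, 0.0015, 0.4]
    - [0, 0, 0, 0, 0, 0, 0.4]

```text
time: 17.97
tool_pos: [0.4734, 0.2453, 0.0822]
tcp_rot: [-2.189, -1.828, -0.447]
wrist_force: [-0.3, 0.1, -0.5]
width: 0.712
grip_force: 44.0
```

>>> drive_tool:
  rows:
    - [0, 0, 0, 0, 0, 0.0015, 0.4]
    - [0, 0, 0, 0, 0, 0, 0.4]

```text
time: 18.13
tool_pos: [0.4735, 0.2459, 0.0808]
tcp_rot: [-2.189, -1.828, -0.447]
wrist_force: [0.4, -0.2, -0.3]
width: 0.714
grip_force: 44.0
```

```bash
python3 st.py;python3 t.py .015 .0
```

```text
[0.4735 0.2459 0.0808] F tool [-0.2 -0.2  0.9] M tool [-0.04 -0.22  0.03]
[0.4735 0.2459 0.0809] F tool [-1.1 -0.2  0.4] M tool [ 0.04 -0.22 -0.02]
[0.4736 0.2459 0.081 ] F tool [-0.8  0.6  0.3] M tool [-0.03 -0.2  -0.03]
[0.4736 0.2459 0.081 ] F tool [-0.2  0.1  0.8] M tool [ 0.   -0.21 -0.02]
[0.4734 0.2457 0.0772]
turn [ 0.09 -0.08  0.06]
shift mm [-1.6 -0.1  3.5]
z [[0.164, 0.984, 0.071], [0.906, -0.179, 0.384], [0.391, 0.002, -0.921]] 18.3333 [ 0.1  0.1 -0.8]
```

3.5 mm expected remaining. Step on by feel.

>>> drive_tool:
  rows:
    - [0, 0, 0, 0, 0, 0.0015, 0.4]
    - [0, 0, 0, 0, 0, 0, 0.4]

```text
time: 18.5
tool_pos: [0.4736, 0.2465, 0.0794]
tcp_rot: [-2.189, -1.828, -0.447]
wrist_force: [-0.3, -0.5, -1.0]
width: 0.713
grip_force: 44.0
```

>>> drive_tool:
  rows:
    - [0, 0, 0, 0, 0, 0.0012, 0.4]
    - [0, 0, 0, 0, 0, 0, 0.4]

```text
time: 18.67
tool_pos: [0.4736, 0.2469, 0.0782]
tcp_rot: [-2.189, -1.828, -0.447]
wrist_force: [1.0, -2.0, -0.4]
width: 0.706
grip_force: 44.0
```

>>> drive_tool:
  rows:
    - [0, 0, 0, 0, 0, 0.0008, 0.4]
    - [0, 0, 0, 0, 0, 0, 0.4]

```text
time: 18.83
tool_pos: [0.4738, 0.2472, 0.0777]
tcp_rot: [-2.189, -1.828, -0.447]
wrist_force: [0.2, -0.7, -0.1]
width: 0.716
grip_force: 44.0
```

```bash
python3 st.py;python3 t.py .015 .0
```

```text
[0.4738 0.2472 0.0778] F tool [ 0.   0.2 -0. ] M tool [ 0.01 -0.21  0.  ]
[0.4738 0.2473 0.0778] F tool [-0.7 -0.8 -0.2] M tool [ 0.01 -0.18 -0.01]
[0.4738 0.2472 0.0778] F tool [ 0.  -0.3  0.4] M tool [ 0.05 -0.18  0.01]
[0.4738 0.2472 0.0778] F tool [-0.2 -0.8  0.4] M tool [ 0.01 -0.24 -0.01]
[0.4734 0.2457 0.0772]
turn [ 0.09 -0.08  0.06]
shift mm [-1.6 -0.1 -0. ]
z [[0.164, 0.984, 0.071], [0.906, -0.179, 0.384], [0.391, 0.002, -0.921]] 19.0333 [-0.8  0.1 -0.5]
```

>>> drive_tool:
  rows:
    - [0, 0, 0, 0, 0, 0.001, 0.4]
    - [0, 0, 0, 0, 0, 0, 0.4]

```text
time: 19.2
tool_pos: [0.4739, 0.2473, 0.0776]
tcp_rot: [-2.189, -1.829, -0.447]
wrist_force: [-3.6, -4.4, 6.9]
width: 0.71
grip_force: 44.9
```

>>> drive_tool:
  rows:
    - [0, 0, 0, 0, 0, 0.001, 0.4]
    - [0, 0, 0, 0, 0, 0, 0.4]

```text
time: 19.37
tool_pos: [0.474, 0.2474, 0.0775]
tcp_rot: [-2.188, -1.83, -0.447]
wrist_force: [-9.4, -11.0, 15.4]
width: 0.709
grip_force: 46.0
```

```bash
python3 st.py
```

```text
[0.474  0.2474 0.0775] F tool [ -4.6  -5.9 -18.4] M tool [ 0.66 -0.85  0.15]
[0.474  0.2474 0.0775] F tool [ -4.4  -5.4 -18.9] M tool [ 0.73 -0.89  0.18]
[0.474  0.2474 0.0775] F tool [ -4.1  -5.7 -18. ] M tool [ 0.76 -0.86  0.16]
[0.474  0.2474 0.0775] F tool [ -4.7  -6.2 -17.7] M tool [ 0.73 -0.81  0.12]
```

>>> drive_tool:
  rows:
    - [0, 0, 0, 0, 0, -0.001, 0.4]
    - [0, 0, 0, 0, 0, 0, 0.4]

```text
time: 19.73
tool_pos: [0.4743, 0.2474, 0.0776]
tcp_rot: [-2.189, -1.829, -0.448]
wrist_force: [-3.2, -4.4, 8.2]
width: 0.711
grip_force: 45.0
```

```bash
python3 st.py
```

```text
[0.4743 0.2474 0.0776] F tool [-2.3 -2.2 -9.7] M tool [ 0.26 -0.52  0.07]
[0.4743 0.2474 0.0776] F tool [ -2.   -2.5 -10. ] M tool [ 0.26 -0.48  0.06]
[0.4743 0.2474 0.0776] F tool [-2.2 -2.4 -9. ] M tool [ 0.35 -0.48  0.01]
[0.4743 0.2474 0.0776] F tool [ -3.   -2.8 -10. ] M tool [ 0.29 -0.54  0.1 ]
```

>>> drive_tool:
  rows:
    - [0, 1.2, 0, 0, 0, 0, 0.4]
    - [0, 0, 0, 0, 0, 0, 0.4]

```text
time: 20.1
tool_pos: [0.475, 0.248, 0.078]
tcp_rot: [-2.176, -1.816, -0.472]
wrist_force: [-1.3, -1.4, 5.4]
width: 0.712
grip_force: 44.6
```

```bash
python3 st.py
```

```text
[0.4749 0.248  0.0779] F tool [ 1.1 -0.8 -5.9] M tool [ 0.19 -0.14  0.03]
[0.4749 0.248  0.0779] F tool [ 1.8 -0.3 -5.5] M tool [ 0.18 -0.2   0.02]
[0.4749 0.248  0.0779] F tool [ 0.7 -1.4 -7.9] M tool [ 0.19 -0.23  0.07]
[0.4749 0.248  0.078 ] F tool [ 2.1 -1.3 -6.9] M tool [ 0.19 -0.25  0.08]
```

>>> drive_tool:
  rows:
    - [0, -1.2, 0, 0, 0, 0, 0.4]
    - [0, -1.2, 0, 0, 0, 0, 0.4]
    - [0, 0, 0, 0, 0, 0, 0.4]

```text
time: 20.55
tool_pos: [0.4751, 0.2474, 0.0778]
tcp_rot: [-2.203, -1.841, -0.427]
wrist_force: [-0.3, -5.6, 4.1]
width: 0.712
grip_force: 44.7
```

```bash
python3 st.py
```

```text
[0.4751 0.2475 0.0777] F tool [-3.   0.2 -9. ] M tool [ 0.09 -0.39 -0.03]
[0.4751 0.2475 0.0777] F tool [-2.3 -0.3 -7.3] M tool [ 0.06 -0.26  0.02]
[0.4751 0.2475 0.0778] F tool [-1.8 -0.9 -6.2] M tool [ 0.06 -0.25 -0.04]
[0.4751 0.2475 0.0778] F tool [-2.1  0.8 -6.8] M tool [ 0.07 -0.23 -0.08]
```

Contact forces show the plaque is flush at the original tilt: the pressure centre goes to the lower end at +1.2° and the upper end at −1.2°. I'll restore that tilt, lighten the press and slide toward the disc.

>>> drive_tool:
  rows:
    - [0, 1.2, 0, 0, 0, -0.0004, 0.4]
    - [0, 0, 0, 0.002, 0, 0, 0.4]
    - [0, 0, 0, 0.002, 0, 0, 0.4]
    - [0, 0, 0, 0.002, 0, 0, 0.4]
    - [0, 0, 0, 0, 0, 0, 0.4]

```text
time: 21.17
tool_pos: [0.4756, 0.2525, 0.0799]
tcp_rot: [-2.19, -1.829, -0.448]
wrist_force: [-0.2, -5.4, 4.8]
width: 0.706
grip_force: 44.7
```

```bash
python3 st.py; python3 t.py 0 0
```

```text
[0.4756 0.2526 0.0799] F tool [-2.9  0.8 -6. ] M tool [-0.08 -0.61  0.02]
[0.4756 0.2525 0.0799] F tool [-4.4  1.1 -6.2] M tool [-0.07 -0.61  0.03]
[0.4756 0.2525 0.0799] F tool [-2.6  0.5 -6.2] M tool [-0.1  -0.63 -0.01]
[0.4756 0.2525 0.0799] F tool [-2.4 -0.1 -5.7] M tool [-0.07 -0.64  0.04]
[0.4759 0.2593 0.083 ]
turn [ 0.18 -0.06  0.08]
shift mm [ 7.4 -1.  -0.2]
z [[0.163, 0.984, 0.073], [0.906, -0.179, 0.384], [0.39, 0.003, -0.921]] 21.3667 [-0.9 -4.4  4.3]
```

>>> drive_tool:
  rows:
    - [0, 0, 0, 0.002, 0, 0, 0.4]
    - [0, 0, 0, 0.0015, 0, 0, 0.4]
    - [0, 0, 0, 0, 0, 0, 0.4]

```text
time: 21.62
tool_pos: [0.4759, 0.2547, 0.0808]
tcp_rot: [-2.191, -1.831, -0.446]
wrist_force: [-1.1, -10.7, 5.4]
width: 0.712
grip_force: 45.0
```

>>> drive_tool:
  rows:
    - [0, 0, 0, 0.001, 0, 0, 0.4]
    - [0, 0, 0, 0, 0, 0, 0.4]

```text
time: 21.78
tool_pos: [0.476, 0.2547, 0.0809]
tcp_rot: [-2.191, -1.832, -0.445]
wrist_force: [-2.1, -14.6, 6.3]
width: 0.713
grip_force: 45.3
```

>>> drive_tool:
  rows:
    - [0, 0, 0, 0.001, 0, 0, 0.4]
    - [0, 0, 0, 0, 0, 0, 0.4]

```text
time: 21.95
tool_pos: [0.476, 0.2548, 0.0808]
tcp_rot: [-2.192, -1.833, -0.443]
wrist_force: [-2.1, -18.2, 7.8]
width: 0.709
grip_force: 45.5
```

```bash
python3 st.py; python3 t.py 0 0
python3 - <<'E'
from h import *
a=read_camera("side");b=read_camera("top")
im=np.hstack([cv2.resize(q["color"][y:y+60,x:x+40,::-1],(400,600),interpolation=cv2.INTER_CUBIC) for q,x,y in((a,178,132),(b,135,215))])
cv2.imwrite("pics/end.png",im)
E
```

```text
[0.4759 0.2548 0.0808] F tool [-15.   -0.1 -13.5] M tool [-0.18 -2.4   0.1 ]
[0.4759 0.2548 0.0808] F tool [-13.9   0.7 -14. ] M tool [-0.13 -2.39  0.15]
[0.4759 0.2548 0.0808] F tool [-14.6   0.8 -14. ] M tool [-0.17 -2.4   0.12]
[0.476  0.2548 0.0809] F tool [-14.5   0.9 -12.8] M tool [-0.09 -2.39  0.12]
[0.4759 0.2593 0.083 ]
turn [0.17 0.21 0.14]
shift mm [ 4.9 -0.9 -0.2]
z [[0.163, 0.984, 0.072], [0.908, -0.178, 0.379], [0.386, 0.004, -0.922]] 22.15 [ -2.4 -18.1   6.2]
```

>>> drive_tool:
  rows:
    - [0, 0, 0, -0.0012, 0, 0, 0.4]
    - [0, 0, 0, -0.001, 0, 0, 0.4]
    - [0, 0, 0, 0, 0, 0, 0.4]

```text
time: 22.5
tool_pos: [0.476, 0.2548, 0.0809]
tcp_rot: [-2.191, -1.829, -0.447]
wrist_force: [-1.0, -8.1, 5.9]
width: 0.714
grip_force: 44.9
```

```bash
python3 st.py; python3 t.py 0 0
```

```text
[0.476  0.2548 0.0809] F tool [-5.8  0.2 -8.1] M tool [-0.1  -1.1   0.01]
[0.4759 0.2548 0.0809] F tool [-6.2  0.  -8.4] M tool [-0.08 -1.12  0.08]
[0.476  0.2548 0.0809] F tool [-6.4 -0.3 -8.8] M tool [-0.09 -1.05  0.07]
[0.4759 0.2548 0.0809] F tool [-5.9  0.1 -8. ] M tool [-0.03 -1.08  0.09]
[0.4759 0.2593 0.083 ]
turn [0.16 0.01 0.09]
shift mm [ 5.  -0.8 -0.2]
z [[0.163, 0.984, 0.073], [0.907, -0.179, 0.382], [0.389, 0.003, -0.921]] 22.7 [-1.4 -8.4  5.1]
```

View pics/end.png

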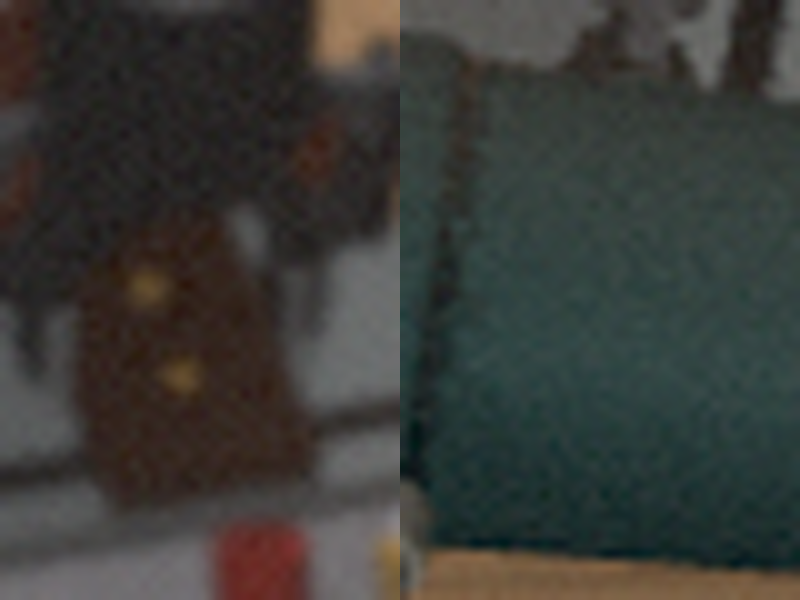

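```bash
python3 - <<'E'
from h import *
a=read_camera("side");E=np.array([.4828,.2972,.125]);Rr=R.from_euler('z',-.18)*R.from_euler('x',.40)
for uv in((190.2,182.5),(209.3,180)):
    o,d=ray(a,*uv);o=Rr.inv().apply(o-E);d=Rr.inv().apply(d);print(((o-d*o[2]/d[2])*1e3).round(1))
g=a["color"].astype(int);m=(g.sum(2)<135)&(g[:,:,0]>1.25*g[:,:,2])
print(proj(a,E+Rr.apply([[0,-.110,0],[-.031,-.1068,0],[.031,-.1068,0]])).round(1).tolist())
E
```

```text
[ -24.  -106.5    0. ]
[  30.8 -109.6    0. ]
[[198.8, 182.0], [187.8, 183.0], [209.1, 179.3]]
```

>>> drive_tool:
  rows:
    - [0, 0, 0, -0.0007, 0, 0, 0.4]
    - [0, 0, 0, 0, 0, 0, 0.4]
    - [0, 0, 0, 0, 0, 0, 0.4]
    - [0, 0, 0, 0, 0, 0, 0.4]

```text
time: 23.08
tool_pos: [0.4759, 0.2548, 0.0809]
tcp_rot: [-2.19, -1.829, -0.448]
wrist_force: [-1.6, -6.4, 4.8]
width: 0.717
grip_force: 44.8
```

```bash
python3 st.py; python3 - <<'E'
from fit import *
a=read_camera("side");r=red(a,(203.6,189.4));print(r)
E
```

```text
[0.476  0.2548 0.0809] F tool [-3.9  1.  -8.2] M tool [-0.11 -0.75  0.09]
[0.4759 0.2548 0.0809] F tool [-3.7  0.7 -7.7] M tool [-0.15 -0.74  0.04]
[0.4759 0.2547 0.0809] F tool [-3.7  0.5 -7.9] M tool [-0.09 -0.75  0.04]
[0.4759 0.2548 0.0809] F tool [-3.6  0.5 -7.3] M tool [-0.14 -0.71  0.07]
(np.float64(203.71428571428572), np.float64(190.22619047619048), np.int64(84))
```

```bash
python3 - <<'E'
from fit import *
for i in range(2):
    a=read_camera("side");print(red(a,(203.6,189.4)))
c=a["color"]
for v in range(181,199): print(v,c[v,201:207].mean(0).round())
p=proj(a,[[.4547,.1478,.094],[.4547,.1478,.064],[.4547-.0009,.1478-.005,.064]]);print(p.round(1))
l=masks_of(a,"carriage")+masks_of(a,"rest");print([(m["score"],m["bbox"]) for m in l])
E
```

```text
(np.float64(203.7875), np.float64(190.075), np.int64(80))
(np.float64(203.65853658536585), np.float64(190.09756097560975), np.int64(82))
181 [66. 63. 58.]
182 [69. 67. 66.]
183 [75. 65. 64.]
184 [87. 56. 53.]
185 [98. 50. 44.]
186 [104.  45.  41.]
187 [105.  42.  39.]
188 [106.  44.  39.]
189 [106.  45.  41.]
190 [104.  44.  39.]
191 [104.  43.  38.]
192 [104.  43.  38.]
193 [104.  46.  41.]
194 [102.  43.  38.]
195 [102.  44.  39.]
196 [103.  58.  54.]
197 [99. 74. 74.]
198 [95. 87. 87.]
[[203.1 185.8]
 [203.9 195.4]
 [204.4 196.2]]
[(0.57, [155.0, 154.1, 230.7, 205.5]), (0.65, [159.7, 151.1, 226.7, 192.3])]
```

```bash
python3 -c "
from workcell import workorder
print(workorder.finish_job())"
```

```text
the job is handed in; nothing more can be done
None
```

I handed the job in at about 23 s with the plaque still gripped and pressed flat on the rest at about 8 N, one end touching the disc at about 4 N and centred within about 3 mm; the carriage appears clicked in (force rose, eased, then hit the hard stop), and the verdict was not returned.

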